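# Set the round laundry timer

### The arm

A 6-joint arm with a two-finger parallel gripper is mounted at the origin on the work surface. World frame = base frame: x ahead of the robot, y to its left, z up, the work surface at z = 0. Lengths are in m, angles in rad, forces in N, time in s.
With the tool pointing down it reaches from about 0.425 to 0.95 m from the base axis. Payload 3.5 kg.
Tool frame: the origin (TCP) lies midway between the tips of the shut fingers; the grasp point (between the pads) lies 19 mm behind it (ctrl.hold_point_z is the distance from the TCP to the grasp point, in m); z points along the fingers, y is the line along which they close (so a half turn about z gives the same grasp; the last joint's range is limited). The gripper opens to 85 mm and grips with 20 to 120 N. Pads are 22 mm wide; open, the fingers measure 114 mm over their backs; the gripper's body (76 mm by 85 mm) begins 54 mm behind the grasp point. The pads swing forward as they close: fully open they stand 13 mm farther back than shut.
Start: joints at [-1.469, 0.286, 1.577, -0, 1.279, -0.15], TCP at [0.168, -0.654, 0.231] pointing down, gripper open.
Joint ranges: [-2.77, 2.77], [-0.9, 2.22], [0.21, 2.48], [-1.53, 4.67], [0.24, 2.81], [-2.84, 2.84]. Speed limits (rad/s): [2.79, 2.79, 3.14, 3.14, 3.14, 3.14].

### API

Orientations are given as a unit quaternion [x, y, z, w].
In Python, from plant import readout, cams, sign_off, ctrl gives the robot as it stands. The module is installed in compiled form; this text tells all that it offers.
- The arm moves only by the tool step_arm, never from a script. Its argument "increments" is a list of rows, each a list of 2 entries, a list of its own where there are three numbers: the shift along the world's x, y, z in mm, then the turn, a rotation vector about the world's x, y, z in rad. In form: [[[x, y, z], [rx, ry, rz]], ...]. A call has 1 to 8 rows; each row shifts and turns the commanded pose from where the row before left it; what a row does not reach is not made up. A row lasts 1/12 s, in which the tool goes at most 41.7 mm and 7.16 degrees, less where a joint would pass 70% of its speed; a pose out of reach is approached as far as the arm can. A call is refused whole if a number of a shift passes 41.7 or a number of a turn 0.125, either way. A call with a gripper value outside its range is refused whole. "fingers" is the opening, from -1 (shut) to 1 (fully open), set as the call begins (left out, the last holds). The fingers move at their own pace and stop on an object; "grip_force" is the grip in N (left out, the last holds). Time passes only in rows, so rows that do not move let the fingers close. It gives the time, the measured TCP pose, the force, the opening and the grip force at its end, in the units of the state.
- readout.get_state(): the state, without advancing time (a new reading comes with each control period).
- cams.read_camera(name): name is "side" or "top" or "wrist"; returns the picture (384x512x3 uint8, red, green, blue); there is no depth.
- cams.get_calibration(name): a dict with "fx", "fy", "cx", "cy" (pixels), "distortion" ([k1, k2, p1, p2, k3] as OpenCV has them; the pictures are not rectified), "eye" and "rotation" of the camera in the world; the wrist camera has in their place "T_tool_cam" (4x4, takes a point from camera to tool coordinates, whose origin is the TCP and whose axes are the flange's). Camera axes: x right, y up, looking along -z (the intrinsics and any distortion apply to the point x, -y, -z); pixel columns grow to the right and rows downward; lengths in m; the calibration is good to about 2 mm. A picture is of the moment at which its call begins: read the wrist's pose just before it. get_calibration takes no time and is no camera call.
- sign_off(): hands the job in; it is judged then, once.
The state is a dict: "time": time; "qpos": joint angles; "dq": joint speeds; "joint_efforts": joint torques, N m; "eef_pos": TCP position; "tcp_rot": TCP orientation; "contact_force": force on the tool from outside, world axes, zero at the start; "wrist_torque": the same for the moment, N m; "opening": opening from 0.0 (shut) to 1.0 (fully open); "finger_force": force on a finger pad.
Only numpy, scipy, OpenCV 4.12 (cv2) and the standard library are available. Lean on these libraries where they do the work, as an engineer would, in place of code of your own. Each camera call takes 0.05 s, during which the arm holds its last target. There are 200 camera calls.

### The job

On the laundry counter stand two white timers, a round one and a square one. Turn the dial of the round timer clockwise until its pointer stands at the one long raised mark on the rim, pressing the timer down on the counter as you turn so that it neither spins nor slides away, then let go. Leave the square timer where it is.

Things in the scene. Friction and masses are not known exactly. Their poses are not given: they have to be found in the camera images.
- round_timer: Round white timer case, 104 mm across, 42 mm high, standing loose on rubber feet; 0.15 to 0.21 kg. Turning its stiff dial (about 0.12 N m) spins the whole case unless it is pressed down; about 10 N on the dial holds it still. Origin: centre of its underside, on the dial's axis; z up. On its top: the grey dial with a black grip bar, short flat ticks around it and one long raised mark.
- dial_grip (a point): On the dial's axis, 64 mm above the counter, mid-height of the dial's grip bar: 44 mm long, 14 mm wide, 50 to 78 mm above the counter, centred on the axis, lying along this point's x axis. It stands on a flat rigid disc 72 mm across (upper face 50 mm up) where the tips of fingers pinching the bar can rest and press. A low white nose, 8 mm wide, at the bar's -x end is the pointer.
- round_dial (a joint): Turn of the round timer's dial relative to its case, rad: grows clockwise seen from above, range 0 to 4.5, stays where it is left. At 0 the pointer lies along the case's -x axis; at q it lies q clockwise from there. Bar and pointer turn together. The pointer stands at the long mark at 1.30; it starts between 0 and 0.4.
- long_mark (a point): The long raised mark: a dark ridge 12 mm long, 8 mm wide and 6 mm high on the rim of the round timer's top, part of the case. The point is the centre of its upper face: 45 mm from the dial's axis, 48 mm above the counter.
- square_timer: The other timer, to be left alone: square white case 100 x 100 mm, 42 mm high, with the same dial on top (78 mm high in all, its dial does not turn). Origin: centre of its underside, z up. Loose, 0.25 kg.
Things that resemble listed ones, but are neither listed nor needed, are in the scene too. Leave any orange look-alike of the round_timer alone.

How it is judged:
At the end, for the whole second after the job is handed in: The round timer's pointer stands at the long mark (joint 1.30 within 0.20 rad) and is still; the round timer is upright (within 0.1 rad) and at rest, its centre and its long mark each within 20 mm of their starts; the square timer is upright and within 20 mm of its start (value of joint round_dial between 1.1 and 1.5 rad and velocity of joint round_dial between -0.05 and 0.05 rad/s and distance of each of round_timer, long_mark, square_timer from where it was at the start of the episode below 0.02 m and angle between each of round_timer, square_timer's own z axis and vertical below 0.1 rad and linear speed of round_timer below 0.02 m/s); the robot touches nothing.
It fails at once if the round timer spins or slides: its long mark moves more than 20 mm from its start (distance of long_mark from where it was at the start of the episode above 0.02 m).
It fails at once if the square timer is moved more than 20 mm (distance of square_timer from where it was at the start of the episode above 0.02 m).
It also fails if it takes over 35 s, if anything falls off the work surface, if the arm or the gripper's body presses on something with over 40 N, if the wrist force passes 120 N, or if a joint passes its speed limit or range.

## Working session

There is one attempt and no reset: what is moved stays moved. The work goes in short steps, Python scripts to look and compute and a tool call to move; the robot and the scene stay as the last step left them, time stands still between calls to the robot, and variables do not carry over. Pictures are saved under pics/ and viewed, at most 10 in all, crops included, and the job is handed in when it is done.

Besides the shell and the picture viewer there is one more tool, called after ">>>" as a command line: name --argument value ..., lists and objects as JSON in quotes. step_arm: Moves the arm, as the interface text tells. Its arguments: {"type":"object","properties":{"increments":{"type":"array","items":{"type":"array"}},"fingers":{"type":"number"},"grip_force":{"type":"number"}},"required":["increments"]}

```bash
mkdir -p pics
cat > h.py <<'E'
import numpy as np, cv2
from plant import readout, cams, sign_off, ctrl
from scipy.spatial.transform import Rotation as R
def cam(name, st=None):
    c=cams.get_calibration(name); K=np.array([[c['fx'],0,c['cx']],[0,c['fy'],c['cy']],[0,0,1.]]); D=np.array(c['distortion'],float)
    if name=='wrist':
        T=np.eye(4); T[:3,:3]=R.from_quat(st['tcp_rot']).as_matrix(); T[:3,3]=st['eef_pos']; T=T@np.array(c['T_tool_cam'])
        return K,D,T[:3,3],T[:3,:3]
    return K,D,np.array(c['eye'],float),np.array(c['rotation'],float).reshape(3,3)
def to_world(C,px,z):
    K,D,e,Ro=C; u=cv2.undistortPoints(np.array(px,float).reshape(-1,1,2),K,D).reshape(-1,2)
    d=np.c_[u[:,0],-u[:,1],-np.ones(len(u))]@Ro.T
    return e+d*((z-e[2])/d[:,2])[:,None]
def to_px(C,P):
    K,D,e,Ro=C; p=(np.array(P,float).reshape(-1,3)-e)@Ro; p=p*[1,-1,-1]
    return cv2.projectPoints(p,np.zeros(3),np.zeros(3),K,D)[0].reshape(-1,2)
E
python3 - <<'E'
from h import *
s=readout.get_state(); print(s)
t=cams.read_camera('top'); w=cams.read_camera('wrist'); 
cv2.imwrite('pics/top0.png',t[:,:,::-1]); cv2.imwrite('pics/w0.png',w[:,:,::-1])
print(cams.get_calibration('top'),ctrl.hold_point_z)
E
```

```text
{'time': 0.0, 'qpos': array([-1.46900228e+00,  2.87201377e-01,  1.57822303e+00,  1.67432730e-05,
        1.27856915e+00, -1.49973323e-01]), 'dq': array([ 1.03888494e-05,  3.70719350e-04, -1.82494787e-03, -2.05802076e-03,
       -6.97408708e-04,  5.58527717e-04]), 'joint_efforts': array([-2.28478184e-04, -4.05983198e+01, -2.92622405e+01, -1.58297821e-04,
        5.77091021e-03,  1.30130778e-05]), 'eef_pos': array([ 0.16813457, -0.65303386,  0.22989844]), 'tcp_rot': array([ 9.92086696e-01,  1.25548983e-01,  3.69270768e-05, -1.19990770e-03]), 'contact_force': array([ 0.38448963, -0.96123852,  1.15455646]), 'wrist_torque': array([-0.01176878, -0.02190823, -0.02260571]), 'finger_force': 0.0, 'opening': 0.9981383416035812}
{'fx': 368.8982547533006, 'fy': 368.8982547533006, 'cx': 260.99835235463803, 'cy': 191.63000022830164, 'distortion': array([0.03409235, 0.        , 0.        , 0.        , 0.        ]), 'eye': array([0.45938924, 0.00819761, 0.80027684]), 'rotation': array([-0.06879461,  0.07214915,  0.71018175, -0.69692445])} 0.0187
```

View pics/top0.png

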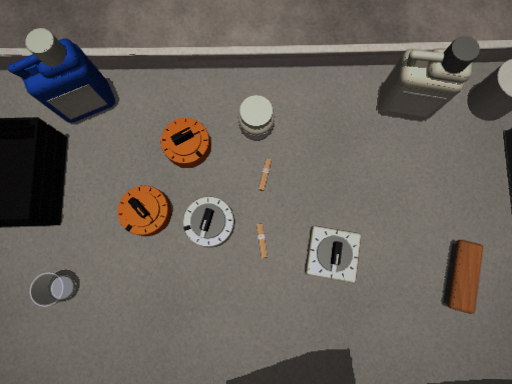

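The round white timer is at about (208,222). Candidates that could be mistaken for it are the orange rounds at (186,141) and (144,210), and the white square at (334,254). I'll take the white round one and check it in a close crop.

```bash
sed -i "s/np.array(c\['rotation'\],float).reshape(3,3)/R.from_quat(c['rotation']).as_matrix()/" h.py
python3 - <<'E'
from h import *
t=cv2.imread('pics/top0.png'); c=t[190:255,110:240]; cv2.imwrite('pics/c0.png',cv2.resize(c,None,fx=6,fy=6,interpolation=cv2.INTER_CUBIC))
C=cam('top'); 
for n,p,z in [('round',(208,222),.046),('sq',(334,254),.046),('or1',(186,141),.046),('or2',(144,210),.046)]: print(n,to_world(C,p,z).round(3))
E
```

```text
round [[0.551 0.113 0.046]]
sq [[ 0.481 -0.141  0.046]]
or1 [[0.725 0.161 0.046]]
or2 [[0.578 0.244 0.046]]
```

View pics/c0.png

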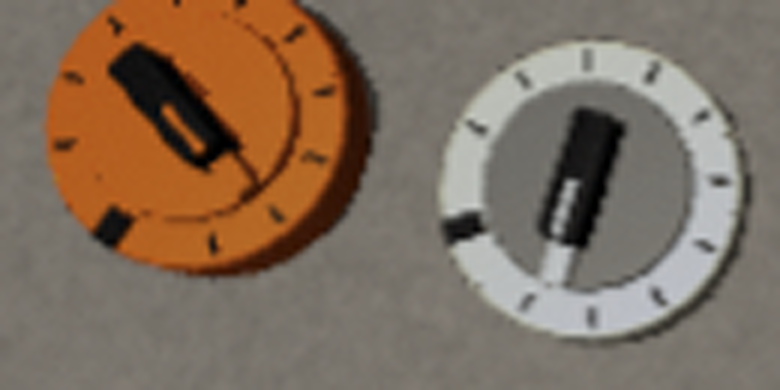

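Run:
```python
from h import *
C=cam('top')
ctr=to_world(C,(110+593/6,190+188/6),.042)[0]; m=to_world(C,(110+463/6,190+228/6),.048)[0]; p=to_world(C,(110+558/6,190+278/6),.054)[0]
b1=to_world(C,(110+600/6,190+112/6),.078)[0]; b2=to_world(C,(110+563/6,190+240/6),.078)[0]
a=lambda v:np.degrees(np.arctan2(v[1],v[0])) 
print(ctr,m,p,b1,b2,(b1+b2)/2)
print('mark r',np.linalg.norm((m-ctr)[:2]),a(m-ctr),'ptr r',np.linalg.norm((p-ctr)[:2]),a(p-ctr),'bar',a(b2-b1),np.linalg.norm(b1-b2))
s=readout.get_state(); M=R.from_quat(s['tcp_rot']).as_matrix(); print(M.round(3))
```

```text
[0.55233675 0.11178433 0.042     ] [0.53884862 0.15483453 0.048     ] [0.52081645 0.12155484 0.054     ] [0.5730187  0.10480286 0.078     ] [0.53112218 0.11644775 0.078     ] [0.55207044 0.11062531 0.078     ]
mark r 0.04511374110376907 107.39638226019464 ptr r 0.03299987883038892 162.77785691363795 bar 164.46703843590913 0.04348472975571319
[[ 0.968  0.249 -0.   ]
 [ 0.249 -0.968  0.002]
 [ 0.    -0.002 -1.   ]]
```

Mark radius is 45.1 mm and bar length 43.5 mm, matching the spec. The bar lies at 164° and the mark at 107°, so the turn is about 0.98 rad clockwise (q0 ≈ 0.31). I'll approach with +150° of yaw to keep joint 6 in range.

>>> step_arm --increments '[[[22, 18, 0], [0, 0, 0.109]], [[22, 18, 0], [0, 0, 0.109]], [[22, 18, 0], [0, 0, 0.109]], [[22, 18, 0], [0, 0, 0.109]], [[22, 18, 0], [0, 0, 0.109]], [[22, 18, 0], [0, 0, 0.109]], [[22, 18, 0], [0, 0, 0.109]], [[22, 18, 0], [0, 0, 0.109]]]' --fingers 1

```text
time: 0.77
eef_pos: [0.345, -0.5083, 0.2307]
tcp_rot: [0.845, 0.535, 0.0, -0.001]
contact_force: [0.2, -0.0, 0.2]
opening: 1.0
finger_force: 0.0
```

>>> step_arm --increments '[[[20, 34, 0], [0, 0, 0.109]], [[20, 34, 0], [0, 0, 0.109]], [[20, 34, 0], [0, 0, 0.109]], [[20, 34, 0], [0, 0, 0.109]], [[20, 34, 0], [0, 0, 0.109]], [[20, 34, 0], [0, 0, 0.109]], [[20, 34, 0], [0, 0, 0.109]], [[20, 34, 0], [0, 0, 0.109]]]'

```text
time: 1.43
eef_pos: [0.5046, -0.2357, 0.2309]
tcp_rot: [0.54, 0.842, 0.0, -0.0]
contact_force: [1.1, -0.8, -0.1]
opening: 0.998
finger_force: 0.0
```

>>> step_arm --increments '[[[6, 36, 0], [0, 0, 0.109]], [[6, 36, 0], [0, 0, 0.109]], [[6, 36, 0], [0, 0, 0.109]], [[6, 36, 0], [0, 0, 0.109]], [[6, 36, 0], [0, 0, 0.109]], [[6, 36, 0], [0, 0, 0.109]], [[6, 36, 0], [0, 0, 0.109]], [[6, 36, 0], [0, 0, 0.109]]]'

```text
time: 2.1
eef_pos: [0.5518, 0.0522, 0.2309]
tcp_rot: [0.134, 0.991, -0.0, -0.0]
contact_force: [0.7, -0.9, 0.0]
opening: 0.999
finger_force: 0.0
```

>>> step_arm --increments '[[[0, 20, 0], [0, 0, 0]], [[0, 20, 0], [0, 0, 0]], [[0, 20, 0], [0, 0, 0]], [[0, 0, 0], [0, 0, 0]], [[0, 0, 0], [0, 0, 0]], [[0, 0, 0], [0, 0, 0]]]'

```text
time: 2.6
eef_pos: [0.552, 0.1099, 0.2309]
tcp_rot: [0.136, 0.991, -0.0, -0.0]
contact_force: [-0.1, -0.3, -0.1]
opening: 1.003
finger_force: 0.0
```

Run:
```python
from h import *
s=readout.get_state(); print(s['eef_pos'],s['qpos'].round(2),s['contact_force']); M=R.from_quat(s['tcp_rot']).as_matrix(); print(M.round(3))
w=cams.read_camera('wrist'); cv2.imwrite('pics/w1.png',w[:,:,::-1]); C=cam('wrist',s)
np.save('w1.npy',np.r_[s['eef_pos'],s['tcp_rot']])
print(to_px(C,[[.5523,.1118,.042],[.5388,.1548,.048],[.5208,.1215,.054]]))
```

```text
[0.55199006 0.10985524 0.2309089 ] [ 0.02  0.04  1.86 -0.    1.25 -1.28] [-0.14965694 -0.25162558 -0.12313196]
[[-0.963  0.27  -0.001]
 [ 0.27   0.963 -0.001]
 [ 0.001 -0.001 -1.   ]]
[[258.10854733 169.10190828]
 [295.60793715 146.46543146]
 [259.08049821 138.82765388]]
```

View pics/w1.png

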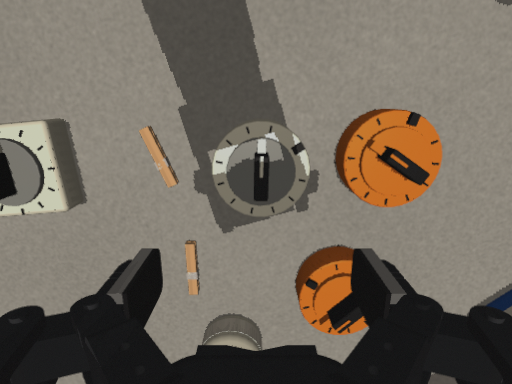

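The wrist view shows the white round timer centred at about (261,168), with the mark at (298,148), the pointer at (262,139) and the bar running (262,152) to (261,199). That is within 3 px of the prediction.

Run:
```python
from h import *
v=np.load('w1.npy'); C=cam('wrist',dict(eef_pos=v[:3],tcp_rot=v[3:]))
w=cv2.imread('pics/w1.png'); cv2.imwrite('pics/c1.png',cv2.resize(w[110:225,200:325],None,fx=5,fy=5,interpolation=cv2.INTER_CUBIC))
ctr=to_world(C,(261,168.5),.042)[0];m=to_world(C,(298,148),.048)[0];b=to_world(C,[(262,152),(261,199)],.078)
a=lambda v:np.degrees(np.arctan2(v[1],v[0]))
print(ctr,a(m-ctr),np.linalg.norm((m-ctr)[:2]),b,b.mean(0),a(b[0]-b[1]))
```

```text
[0.55249646 0.1148892  0.042     ] 105.40702294319149 0.04343300423436288 [[0.5303249  0.12146088 0.078     ]
 [0.57376976 0.10853735 0.078     ]] [0.55204733 0.11499912 0.078     ] 163.4338558719821
```

View pics/c1.png

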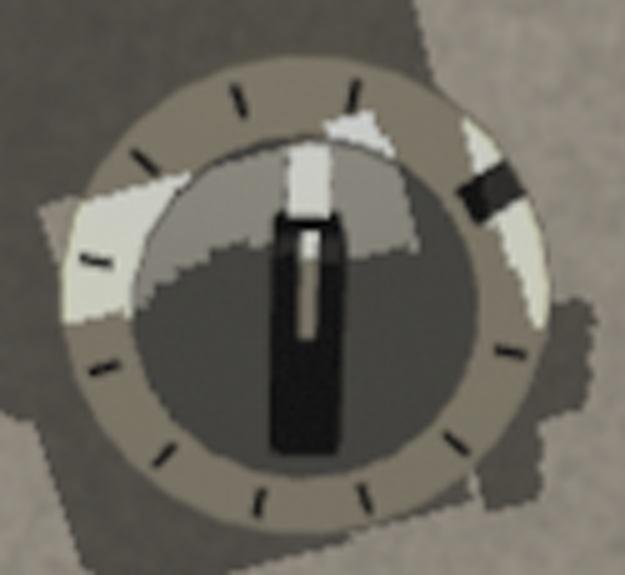

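>>> step_arm --increments '[[[0, 2, -22], [0, 0, 0]], [[0, 0, -22], [0, 0, 0]], [[0, 0, -22], [0, 0, 0]], [[0, 0, -22], [0, 0, 0]], [[0, 0, -22], [0, 0, 0]], [[0, 0, -22], [0, 0, 0]], [[0, 0, -22], [0, 0, 0]], [[0, 0, -14], [0, 0, 0]]]'

```text
time: 3.32
eef_pos: [0.551, 0.1109, 0.0608]
tcp_rot: [0.137, 0.991, -0.0, -0.002]
contact_force: [0.2, -0.3, -0.5]
opening: 1.005
finger_force: 0.0
```

>>> step_arm --increments '[[[0, 0, 0], [0, 0, 0]], [[0, 0, 0], [0, 0, 0]], [[0, 0, 0], [0, 0, 0]], [[0, 0, 0], [0, 0, 0]], [[0, 0, 0], [0, 0, 0]], [[0, 0, 0], [0, 0, 0]], [[0, 0, 0], [0, 0, 0]], [[0, 0, 0], [0, 0, 0]]]' --fingers -1 --grip_force 40

```text
time: 3.98
eef_pos: [0.5531, 0.1125, 0.0645]
tcp_rot: [0.136, 0.991, 0.0, 0.001]
contact_force: [-1.1, 0.5, 3.9]
opening: 0.149
finger_force: 44.4
```

>>> step_arm --increments '[[[0, 0, -3], [0, 0, 0]], [[0, 0, -3], [0, 0, 0]], [[0, 0, 0], [0, 0, 0]], [[0, 0, 0], [0, 0, 0]]]'

```text
time: 4.32
eef_pos: [0.5534, 0.1127, 0.0641]
tcp_rot: [0.136, 0.991, -0.0, -0.001]
contact_force: [-13.9, -0.3, 31.5]
opening: 0.148
finger_force: 48.2
```

>>> step_arm --increments '[[[0, 0, 1.5], [0, 0, 0]], [[0, 0, 0], [0, 0, 0]], [[0, 0, 0], [0, 0, 0]]]'

```text
time: 4.57
eef_pos: [0.5533, 0.1127, 0.0642]
tcp_rot: [0.136, 0.991, -0.0, 0.0]
contact_force: [-10.0, 0.2, 25.5]
opening: 0.151
finger_force: 47.2
```

Run:
```python
from h import *
s=readout.get_state(); print(s['eef_pos'],s['contact_force'],s['wrist_torque'],s['qpos'].round(3))
w=cams.read_camera('top')[:,:,::-1]; cv2.imwrite('pics/t2.png',cv2.resize(w[170:270,140:280],None,fx=5,fy=5))
```

```text
[0.55332906 0.11265474 0.0642147 ] [-9.95529648  0.22086284 25.49210363] [-1.15334143e-01  1.78235840e+00  4.57945519e-04] [ 0.021  0.245  1.962 -0.     0.935 -1.276]
```

View pics/t2.png

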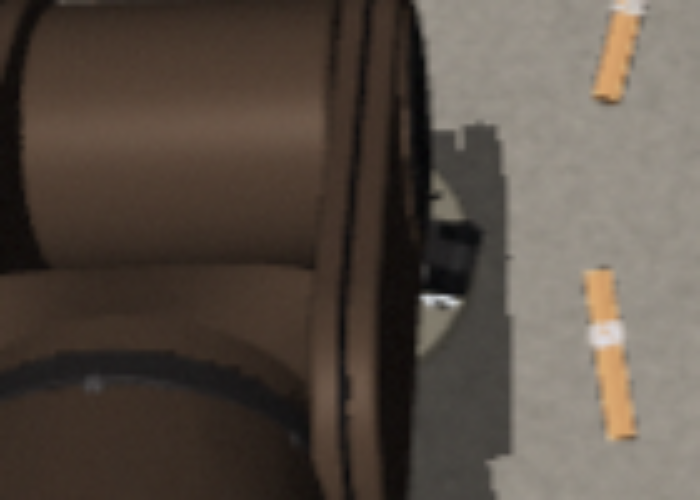

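>>> step_arm --increments '[[[-1.5, 0, 0], [0, 0, 0]], [[0, 0, 0], [0, 0, 0]], [[0, 0, 0], [0, 0, 0]]]'

```text
time: 4.87
eef_pos: [0.5532, 0.1126, 0.0643]
tcp_rot: [0.136, 0.991, 0.0, 0.002]
contact_force: [-6.5, 0.9, 22.1]
opening: 0.147
finger_force: 46.8
```

>>> step_arm --increments '[[[-2, 0, -1], [0, 0, 0]], [[0, 0, 0], [0, 0, 0]], [[0, 0, 0], [0, 0, -0.03]], [[0, 0, 0], [0, 0, -0.04]], [[0, 0, 0], [0, 0, -0.04]], [[0, 0, 0], [0, 0, -0.04]]]'

```text
time: 5.37
eef_pos: [0.5531, 0.1127, 0.0643]
tcp_rot: [0.211, 0.978, 0.001, 0.004]
contact_force: [-3.7, 0.3, 22.2]
opening: 0.15
finger_force: 46.8
```

>>> step_arm --increments '[[[0, 0, 0], [0, 0, -0.05]], [[0, 0, 0], [0, 0, -0.05]], [[0, 0, 0], [0, 0, -0.05]], [[0, 0, 0], [0, 0, -0.05]], [[0, 0, 0], [0, 0, -0.05]], [[0, 0, 0], [0, 0, -0.05]]]'

```text
time: 5.87
eef_pos: [0.5531, 0.1127, 0.0642]
tcp_rot: [0.355, 0.935, 0.002, 0.004]
contact_force: [-2.8, 0.6, 21.9]
opening: 0.15
finger_force: 46.8
```

Run:
```python
from h import *
s=readout.get_state(); print(s['contact_force'],s['wrist_torque'],s['qpos'].round(3))
w=cams.read_camera('wrist')[:,:,::-1]; cv2.imwrite('pics/w3.png',w)
```

```text
[-2.8307116   0.58679085 21.87875558] [0.04771077 0.67401621 0.12141906] [ 0.021  0.24   1.968 -0.     0.925 -0.824]
```

View pics/w3.png

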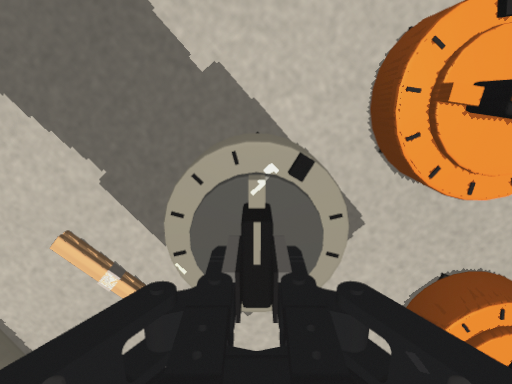

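The mark at (301,166) now lies about 33° from the pointer at (257,190), and the yaw torque is 0.12 N m. So the dial is turning and the case is holding still. Continuing with about 0.55 rad.

>>> step_arm --increments '[[[0, 0, 0], [0, 0, -0.05]], [[0, 0, 0], [0, 0, -0.05]], [[0, 0, 0], [0, 0, -0.05]], [[0, 0, 0], [0, 0, -0.05]], [[0, 0, 0], [0, 0, -0.05]], [[0, 0, 0], [0, 0, -0.05]], [[0, 0, 0], [0, 0, -0.05]], [[0, 0, 0], [0, 0, -0.05]]]'

```text
time: 6.58
eef_pos: [0.5531, 0.1128, 0.0643]
tcp_rot: [0.533, 0.846, 0.002, 0.004]
contact_force: [-3.8, 1.0, 21.8]
opening: 0.149
finger_force: 46.8
```

>>> step_arm --increments '[[[0, 0, 0], [0, 0, -0.05]], [[0, 0, 0], [0, 0, -0.05]], [[0, 0, 0], [0, 0, -0.05]], [[0, 0, 0], [0, 0, 0]], [[0, 0, 0], [0, 0, 0]]]'

```text
time: 7.0
eef_pos: [0.5531, 0.1128, 0.0642]
tcp_rot: [0.595, 0.804, 0.003, 0.003]
contact_force: [-3.7, 1.0, 21.6]
opening: 0.149
finger_force: 46.8
```

Run:
```python
from h import *
s=readout.get_state(); print(s['contact_force'],s['wrist_torque'],s['tcp_rot'])
w=cams.read_camera('wrist')[:,:,::-1]; cv2.imwrite('pics/w4.png',w)
```

```text
[-3.67787221  1.03111518 21.63548478] [ 0.03607345  0.76567097 -0.09816937] [0.59476106 0.80389022 0.00286467 0.00340389]
```

View pics/w4.png

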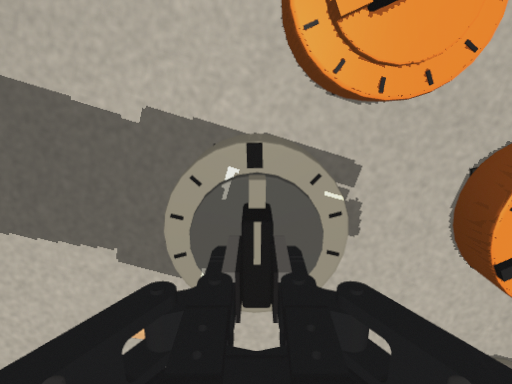

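The pointer at (257,193) lines up with the mark at (254,155) to within about 2°. Unloading, releasing and lifting.

>>> step_arm --increments '[[[0, 0, 2], [0, 0, 0]], [[0, 0, 2], [0, 0, 0]], [[0, 0, 0], [0, 0, 0]]]'

```text
time: 7.3
eef_pos: [0.5516, 0.1125, 0.0645]
tcp_rot: [0.595, 0.804, 0.002, 0.003]
contact_force: [2.6, 1.0, 8.0]
opening: 0.15
finger_force: 45.0
```

>>> step_arm --increments '[[[0, 0, 0], [0, 0, 0]], [[0, 0, 0], [0, 0, 0]], [[0, 0, 0], [0, 0, 0]], [[0, 0, 0], [0, 0, 0]], [[0, 0, 0], [0, 0, 0]], [[0, 0, 0], [0, 0, 0]], [[0, 0, 0], [0, 0, 0]], [[0, 0, 0], [0, 0, 0]]]' --fingers 1

```text
time: 7.97
eef_pos: [0.5486, 0.1123, 0.0617]
tcp_rot: [0.595, 0.804, -0.0, -0.0]
contact_force: [0.3, 0.1, -0.4]
opening: 1.003
finger_force: 0.0
```

>>> step_arm --increments '[[[0, 0, 10], [0, 0, 0]], [[0, 0, 20], [0, 0, 0]], [[0, 0, 22], [0, 0, 0]], [[0, 0, 22], [0, 0, 0]], [[0, 0, 22], [0, 0, 0]], [[0, 0, 22], [0, 0, 0]], [[0, 0, 22], [0, 0, 0]], [[0, 0, 10], [0, 0, 0]]]'

```text
time: 8.63
eef_pos: [0.5503, 0.1124, 0.2164]
tcp_rot: [0.595, 0.804, 0.002, 0.003]
contact_force: [0.9, -0.6, -0.1]
opening: 0.997
finger_force: 0.0
```

>>> step_arm --increments '[[[0, -30, 0], [0, 0, 0]], [[0, -40, 0], [0, 0, 0]], [[0, -40, 0], [0, 0, 0]], [[0, -40, 0], [0, 0, 0]], [[0, -40, 0], [0, 0, 0]], [[0, -30, 0], [0, 0, 0]], [[0, 0, 0], [0, 0, 0]], [[0, 0, 0], [0, 0, 0]]]'

```text
time: 9.3
eef_pos: [0.5484, -0.1091, 0.2116]
tcp_rot: [0.596, 0.803, 0.0, -0.0]
contact_force: [0.3, 0.6, -0.2]
opening: 0.999
finger_force: 0.0
```

Run:
```python
from h import *
w=cams.read_camera('top')[:,:,::-1]; cv2.imwrite('pics/t5.png',cv2.resize(w[190:255,110:240],None,fx=6,fy=6,interpolation=cv2.INTER_CUBIC))
```

```text
(no output)
```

View pics/t5.png

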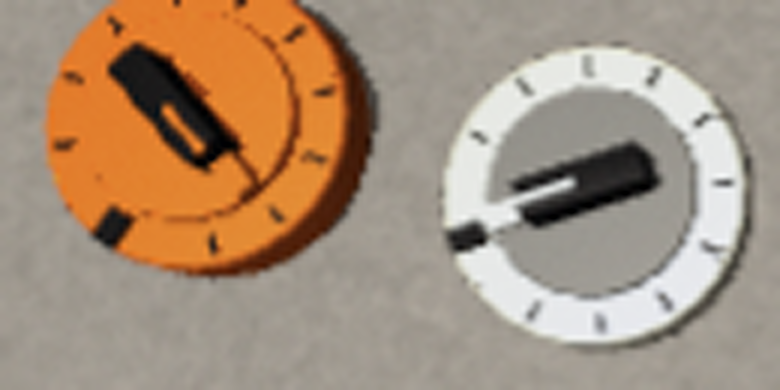

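The pointer lies at the mark (467,236 in the crop). The mark has moved only about 3 mm, and the tool is clear of everything.

```bash
python3 -c "
from plant import sign_off; print(sign_off())"
```

```text
the job is handed in; nothing more can be done
None
```

The round timer's dial is turned to the long mark, with the pointer within about 2° and the case moved by about 3 mm; the square timer was not touched, and the job is handed in (no verdict was returned).

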